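# Swing the drilling jig's two keepers over the disc

## Task

Secure the wooden disc in the drilling jig: push each of the jig's two swing arms round with a fingertip, either way, until it lies over the disc and points straight at the middle of the disc. Only push the arms from the side, never pinch them between the fingers; leave the disc lying in its place, do not lift it, and do not shift the things round the jig.

Things in the scene. Friction and masses are not known exactly. Their poses are not given: they have to be found in the camera images.
- jig: Drilling jig, fixed to the bench: a plywood plate 220 mm (its x) by 360 mm (its y) by 18 mm thick. Origin at the centre of the plate's underside, on the bench; z up, +y toward the jig's left arm. The disc lies in the middle of the plate between four dowels that stand 8 mm out of it. The two pivots are at y = +118 mm and y = -118 mm.
- disc: Loose round wooden disc, 168 mm across, 12 mm thick, lying flat on the middle of the jig plate. Origin at the centre of its underside (18 mm above the bench); its top is 30 mm above the bench.
- left_arm (a joint): Angle (rad) of the left swing arm about its upright pivot bolt on the jig's +y side. 0: points straight outward, away from the disc; grows counterclockwise seen from above; +3.14 or -3.14: points straight inward, over the middle of the disc. Stops at +3.6 and -3.6, so it cannot go right round. It starts somewhere between -2.2 and +2.2 and can be closed either way round. Stiff pivot (about 0.1 N m, some 2 N of push at 60 mm): stays where it is left, no spring, no detent.
- left_pivot (a point): Point on the left arm's pivot axis, level with the wooden top of the arm (61 mm above the bench). x points along the arm to its long end. A hexagon nut, 17 mm across, with the bolt's end stands up to 15 mm above this point.
- left_tip (a point): Middle of the top edge of the left arm's long end, 88 mm from the pivot axis, 61 mm above the bench. The arm is a wooden bar 28 mm wide in all, from 37 to 61 mm above the bench, so it passes 7 mm over the disc; a metal strip covers each of its upright sides (from 15 mm behind the pivot axis to 85 mm ahead of it, 39.5 to 58.5 mm above the bench). Behind the pivot it goes on for 20 mm.
- right_arm (a joint): Angle (rad) of the right swing arm about its upright pivot bolt on the jig's -y side. 0: points straight outward, away from the disc; grows counterclockwise seen from above; +3.14 or -3.14: points straight inward, over the middle of the disc. Stops at +3.6 and -3.6, so it cannot go right round. It starts somewhere between -2.2 and +2.2 and can be closed either way round. Stiff pivot (about 0.1 N m, some 2 N of push at 60 mm): stays where it is left, no spring, no detent.
- right_pivot (a point): Point on the right arm's pivot axis, level with the wooden top of the arm (61 mm above the bench). x points along the arm to its long end. A hexagon nut, 17 mm across, with the bolt's end stands up to 15 mm above this point.
- right_tip (a point): Middle of the top edge of the right arm's long end, 88 mm from the pivot axis, 61 mm above the bench. The arm is a wooden bar 28 mm wide in all, from 37 to 61 mm above the bench, so it passes 7 mm over the disc; a metal strip covers each of its upright sides (from 15 mm behind the pivot axis to 85 mm ahead of it, 39.5 to 58.5 mm above the bench). Behind the pivot it goes on for 20 mm.
- tape_measure: Bystander, loose: yellow tape measure, 38x97x66 mm, standing behind the jig. Leave it alone.
- masking_tape: Bystander, loose: roll of masking tape, 104 mm across, 25 mm high, lying flat behind the jig. Leave it alone.
- chisel: Bystander, loose: chisel with yellow handle, 221 mm long, lying in front of the jig. Leave it alone.
- pencil: Bystander, loose: red pencil, 168 mm long, lying to the right of the sanding block. Leave it alone.
- sanding_block: Bystander, loose: brown sanding block, 64x113x32 mm, to the right of the jig. Leave it alone.
- wood_block: Bystander, loose: plain wood offcut, 45x75x38 mm, to the left of the jig. Leave it alone.
Mind the look-alikes: they are no part of the job. Leave any green or orange look-alike of the disc alone.

How it is judged:
By the outcome, as a careful person would: the job done as asked, in the order asked, and still so for the second after the job is handed in, with the robot touching nothing.
It also fails if it takes over 61 s, if anything falls off the work surface, if the arm or the gripper's body presses on something with over 40 N, if the wrist force passes 120 N, or if a joint passes its speed limit or range.

## Robot

A 7-joint arm with a two-finger parallel gripper is mounted at the origin on a cart in front of the work surface, level with it; the furniture and walls round the work are solid. World frame = base frame: x ahead of the robot, y to its left, z up, the work surface at z = 0. Lengths are in m, angles in rad, forces in N, time in s.
With the tool pointing down it reaches from about 0.4 to 0.875 m from the base axis. Payload 6.5 kg.
Tool frame: the origin (TCP) lies midway between the tips of the shut fingers; the grasp point (between the pads) lies 19 mm behind it; z points along the fingers, y is the line along which they close (so a half turn about z gives the same grasp; the last joint's range is limited). The gripper opens to 85 mm and grips with 20 to 120 N. Pads are 22 mm wide; open, the fingers measure 114 mm over their backs; the gripper's body (76 mm by 85 mm) begins 54 mm behind the grasp point. The pads swing forward as they close: fully open they stand 13 mm farther back than shut.
Start: joints at [1.065, 0.536, -0.004, 1.538, 0.003, 1.067, -0.071], TCP at [0.277, -0.588, 0.231] pointing down, gripper open.
Joint ranges: [-2.7, 2.7], [-0.37, 2.16], [-1.27, 1.26], [0.24, 2.4], [-1.31, 4.45], [0.19, 1.91], [-2.76, 2.76]. Speed limits (rad/s): [2.39, 2.39, 3.14, 3.14, 3.14, 3.14, 3.14].

## Interface

Orientations are given as a rotation vector (axis times angle).
In Python, from plant import arm gives the robot as it stands. The module is installed in compiled form; this text tells all that it offers. Calls block until the motion is done:
- arm.movep(position, orientation): joint-space move of the TCP to a pose.
- arm.move_l(position, attitude=None, speed=0.15, contact_N=None): straight line of the TCP; attitude=None keeps the orientation; speed is the mean speed in m/s. With contact_N (N) it stops when the force on the tool has changed by that much, and returns True; else False.
- arm.movej(angles): joint-space move.
- arm.gripper_to(opening, effort=None): finger opening in m; effort is the grip in N (None keeps the last); returns when the fingers have stopped.
- arm.dwell(seconds).
- arm.inverse_kinematics(position, orientation): joint angles nearest the present ones, or None.
- arm.grab_frame(name): name is "scene" or "side" or "wrist"; returns (picture, depth): 400x640x3 uint8, blue, green, red; 400x640 float32, m along the optical axis (not along the pixel's ray), 0 where there is no reading.
- arm.camera_info(name): a dict with "vfov" (degrees; the focal length in pixels is half the picture's height over the tangent of half this angle, whatever the lens; pixels are square), "cx", "cy" (the principal point, pixels), "position" and "rotation" of the camera in the world; the wrist camera has in their place "tool_from_camera" (4x4, takes a point from camera to tool coordinates, whose origin is the TCP and whose axes are the flange's). Camera axes: x right, y down, z forward; pixel columns grow to the right and rows downward; lengths in m; the calibration is good to about 2 mm. A picture is of the moment at which its call begins: read the wrist's pose just before it. camera_info takes no time and is no camera call.
A pose or a line that the arm cannot do raises arm.PlanningError and nothing moves.
- arm.sign_off(): hands the job in; it is judged then, once.
Trained networks look in the newest picture that a camera, given by its name, has taken for a name from the list of things; names that differ only in an ending like _2 or _b are one class to them, and where a whole thing is asked for, a point or a joint stands for the part that bears it (a point fixed in the world has none). Each returns a list of dicts, best first, with "score" (0 to 1); they miss things now and then, are a little off and sometimes report something else, mostly with a low value. They report only what shows in the picture. A call takes as long as a camera call. They do not tell look-alikes from the thing itself.
- arm.recognise(name, camera): "xyz" ([x, y, z] in m, in the coordinates of the camera as it stood for that picture, good to about 4 mm: the middle of the surface that is visible of it).
Readings, each from a call of its own:
- arm.get_t(): time.
- arm.get_joints(): joint angles.
- arm.get_dq(): joint speeds.
- arm.get_joint_efforts(): joint torques, N m.
- arm.get_eef_pos(): TCP position.
- arm.get_eef_rot(): TCP orientation.
- arm.get_wrist_force(): force on the tool from outside, world axes, zero at the start.
- arm.get_torque(): the same for the moment, N m.
- arm.get_finger_gap(): finger opening in m.
- arm.get_finger_force(): force on a finger pad.
Only numpy, scipy, OpenCV 4.12 (cv2) and the standard library are available. Lean on these libraries where they do the work, as an engineer would, in place of code of your own. Each camera call takes 0.05 s, during which the arm holds its last target. There are 200 camera calls.

## Working session

There is one attempt and no reset: what is moved stays moved. The work goes in short steps, each a Python script; the robot and the scene stay as the last script left them, time stands still between calls to the robot, and variables do not carry over. Pictures are saved under pics/ and viewed, at most 10 in all, crops included, and the job is handed in when it is done.

```bash
mkdir -p pics; cat > h.py <<'E'
from plant import arm
import numpy as np, cv2
def K(n):
    c=arm.camera_info(n); f=200/np.tan(np.radians(c['vfov'])/2); return c,f
def world(n,p):
    c,f=K(n); return np.array(c['position'])+np.array(c['rotation'])@np.asarray(p)
def px(n,p):
    c,f=K(n); return (c['cx']+f*p[0]/p[2], c['cy']+f*p[1]/p[2])
def proj(n,w):
    c,f=K(n); q=np.array(c['rotation']).T@(np.asarray(w)-np.array(c['position'])); return px(n,q)
def cloud(n,d):
    c,f=K(n); v,u=np.mgrid[:400,:640]
    P=np.stack([(u-c['cx'])/f*d,(v-c['cy'])/f*d,d],-1)
    return P@np.array(c['rotation']).T+np.array(c['position'])
E
python3 - <<'E'
from h import *
np.set_printoptions(precision=3,suppress=True)
for n in ('scene','side'):
    im,d=arm.grab_frame(n); cv2.imwrite(f'pics/{n}0.png',im); np.savez(f'{n}0.npz',im=im,d=d)
    print(n,K(n)[0]['position'])
    for t in ('jig','disc','left_pivot','left_tip','right_pivot','right_tip'):
        for r in arm.recognise(t,n)[:3]: print(t,round(r['score'],2),world(n,r['xyz']),np.round(px(n,r['xyz'])))
print(arm.get_t(),arm.get_eef_rot())
E
```

```text
scene [ 0.361 -0.576  0.745]
jig 0.66 [ 0.282 -0.655  0.666] [313. 258.]
jig 0.59 [ 0.38  -0.557  0.764] [281. 188.]
jig 0.51 [ 0.187 -0.75   0.571] [335. 266.]
disc 0.77 [ 0.289 -0.648  0.673] [305. 228.]
left_pivot 0.86 [ 0.378 -0.559  0.762] [281. 187.]
left_tip 0.88 [ 0.387 -0.55   0.771] [280. 186.]
right_pivot 0.92 [ 0.187 -0.75   0.571] [335. 266.]
right_tip 0.94 [ 0.18  -0.757  0.564] [336. 266.]
side [ 0.607 -0.812  0.615]
jig 0.65 [ 0.723 -0.696  0.732] [295. 239.]
jig 0.2 [ 0.326 -1.093  0.335] [374. 248.]
disc 0.9 [ 0.282 -1.136  0.291] [364. 158.]
disc 0.85 [ 0.691 -0.728  0.699] [302. 209.]
disc 0.75 [ 0.955 -0.464  0.964] [269. 150.]
left_pivot 0.92 [ 0.737 -0.682  0.746] [296. 174.]
left_pivot 0.59 [ 0.711 -0.708  0.72 ] [292. 295.]
left_pivot 0.2 [ 0.33  -1.089  0.338] [373. 245.]
left_tip 0.93 [ 0.74  -0.679  0.749] [295. 173.]
left_tip 0.74 [ 0.683 -0.735  0.692] [301. 238.]
right_pivot 0.71 [ 0.681 -0.738  0.69 ] [302. 239.]
right_pivot 0.21 [ 0.634 -0.784  0.643] [313. 161.]
right_tip 0.7 [ 0.688 -0.73   0.697] [300. 241.]
0.7 [-3.066 -0.685  0.   ]
```

View pics/scene0.png

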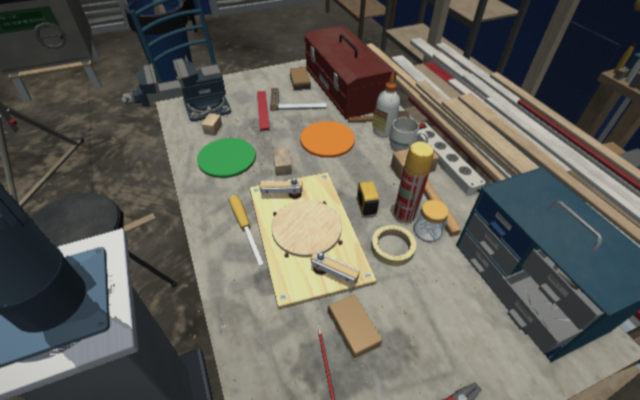

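View pics/side0.png

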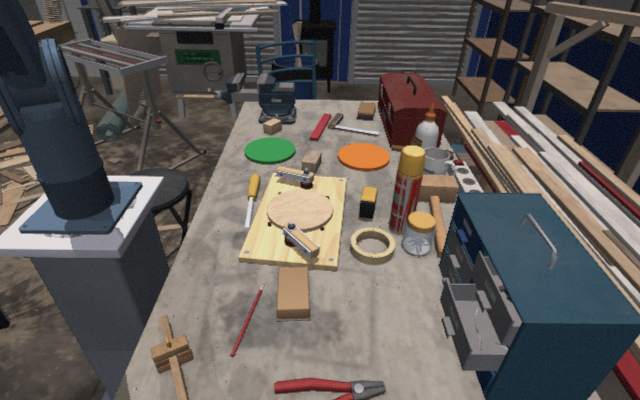

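The wooden disc, the one on the jig, is at scene (305,228). The green disc (227,157) and orange disc (327,138) are the look-alikes. The left arm's pivot is at about (295,186) and the arm points toward the robot (263,186). The right arm's pivot is at about (320,262) and the arm points away (357,274). Camera "rotation" is evidently a rotation vector, so I'll fix the helper.

```bash
python3 - <<'E'
s=open('h.py').read()
s=s.replace("return c,f","c=dict(c)\n    if 'rotation' in c and np.shape(c['rotation'])==(3,): c['rotation']=cv2.Rodrigues(np.array(c['rotation'],float))[0]\n    return c,f",1).replace("f=200","f=200",1)
s=s.replace("/2); c=dict","/2)\n    c=dict")
open('h.py','w').write(s)
E
python3 - <<'E'
from h import *
np.set_printoptions(precision=3,suppress=True)
for n in ('scene','side'):
    print(n,arm.camera_info(n)['rotation'])
    z=np.load(f'{n}0.npz'); im,d=z['im'],z['d']; W=cloud(n,d)
    for t in ('jig','disc','left_pivot','left_tip','right_pivot','right_tip','tape_measure','wood_block','sanding_block'):
        for r in arm.recognise(t,n)[:3]: print(t,round(r['score'],2),world(n,r['xyz']),np.round(px(n,r['xyz'])))
    # bar tops: z 0.055..0.066, near jig
    m=((d>0)&(W[...,2]>.054)&(W[...,2]<.068)).astype(np.uint8)
    k,L,st,c=cv2.connectedComponentsWithStats(m)
    for i in range(1,k):
        if st[i,4]>60 :
            P=W[L==i]; mu=P.mean(0); ev,V=np.linalg.eigh(np.cov(P[:,:2].T)); q=(P[:,:2]-mu[:2])@V
            print(c[i],st[i,4],mu,'dir',V[:,1],'ext',np.ptp(q,axis=0))
E
```

```text
scene [-2.353  0.469 -0.197]
jig 0.66 [ 0.547 -0.118  0.02 ] [313. 258.]
jig 0.59 [0.542 0.086 0.058] [281. 188.]
jig 0.51 [ 0.571 -0.18   0.061] [335. 266.]
disc 0.77 [ 0.558 -0.039  0.033] [305. 228.]
left_pivot 0.86 [0.543 0.087 0.06 ] [281. 187.]
left_tip 0.88 [0.541 0.092 0.058] [280. 186.]
right_pivot 0.92 [ 0.571 -0.182  0.064] [335. 266.]
right_tip 0.94 [ 0.575 -0.179  0.058] [336. 266.]
tape_measure 0.78 [ 0.731 -0.022  0.059] [367. 196.]
wood_block 0.6 [0.586 0.203 0.039] [283. 161.]
wood_block 0.42 [ 0.732 -0.023  0.056] [368. 197.]
sanding_block 0.82 [ 0.56  -0.303  0.032] [356. 326.]
sanding_block 0.73 [0.588 0.203 0.037] [283. 161.]
[623.4     4.695] 95 [2.439 0.628 0.06 ] dir [-0.01  1.  ] ext [0.026 0.163]
[551.71   39.565] 69 [1.829 0.469 0.061] dir [-0.306  0.952] ext [0.031 0.066]
[474.85   69.054] 367 [1.392 0.404 0.055] dir [0.016 1.   ] ext [0.046 0.427]
[444.114 108.393] 929 [1.132 0.244 0.061] dir [0.012 1.   ] ext [0.059 0.829]
[341.476  88.604] 273 [0.88  0.455 0.061] dir [-0.188  0.982] ext [0.114 0.368]
[482.919  86.667] 186 [1.34  0.29  0.055] dir [0.029 
[... 2943 characters left out ...]
 0.055] dir [0.333 0.943] ext [0.041 0.09 ]
[438.959 180.481] 316 [0.939 0.067 0.055] dir [-0.999  0.052] ext [0.061 0.098]
[ 81.5   198.543] 304 [ 0.032 -0.047  0.061] dir [-0.816 -0.578] ext [0.062 0.136]
[369.047 195.475] 257 [ 0.739 -0.02   0.064] dir [0.223 0.975] ext [0.036 0.071]
[399.718 214.624] 85 [ 0.804 -0.095  0.061] dir [-0.835  0.55 ] ext [0.012 0.044]
[419.094 233.078] 192 [ 0.835 -0.162  0.062] dir [-0.933  0.36 ] ext [0.043 0.067]
[301.654 238.69 ] 436 [ 0.575 -0.183  0.06 ] dir [-0.659  0.752] ext [0.031 0.107]
[634.638 353.562] 80 [ 1.123 -0.451  0.06 ] dir [-0.003  1.   ] ext [0.005 0.026]
[546.652 381.377] 552 [ 0.956 -0.5    0.061] dir [-1.     0.004] ext [0.012 0.161]
```

Both cameras agree on the arms. The midpoint of the fitted pivots, (0.5635,-0.037), matches the disc at (0.564,-0.039), and their spacing is 0.238 m against 0.236 m nominal. Both arms can be closed counterclockwise, with the finger on the clockwise side. Next I'll check reachability for the sweeps.

```bash
cat >> h.py <<'E'
PIV={'right':np.array([.552,-.156]),'left':np.array([.575,.081])}
B0={'right':-.863,'left':2.773}
JY=np.arctan2(.237,.023)-0  # bearing right pivot -> left pivot
B1={'right':np.arctan2(.237,.023),'left':np.arctan2(-.237,-.023)+2*np.pi}
def pose(side,b,off,z=.046,r=.064,s=1):
    u=np.array([np.cos(b),np.sin(b)]); n=np.array([u[1],-u[0]])
    p=PIV[side]+r*u+off*n
    Y=s*np.array([u[0],u[1],0]); Z=np.array([0,0,-1.]); X=np.cross(Y,Z)
    return np.r_[p,z], cv2.Rodrigues(np.c_[X,Y,Z])[0].ravel()
E
python3 - <<'E'
from h import *
np.set_printoptions(precision=2,suppress=True)
for side in B0:
    for s in (1,-1):
        for b in np.linspace(B0[side],B1[side],4):
            print(side,s,round(b,2),arm.inverse_kinematics(*pose(side,b,.025,s=s)))
E
```

```text
right 1 -0.86 [ 0.39  0.72 -0.13  1.73  0.14  0.69 -0.68]
right 1 -0.08 [ 0.42  0.77 -0.28  1.65  0.28  0.76 -0.08]
right 1 0.7 [ 0.47  0.79 -0.47  1.67  0.47  0.79  0.48]
right 1 1.47 [ 0.51  0.78 -0.6   1.78  0.6   0.77  1.08]
right -1 -0.86 [ 0.99  1.04 -1.08  1.7   1.04  1.09  1.84]
right -1 -0.08 [-0.02  0.78  0.35  1.68 -0.37  0.74 -2.71]
right -1 0.7 [ 0.03  0.75  0.17  1.7  -0.18  0.71 -2.16]
right -1 1.47 [ 0.11  0.69 -0.04  1.81  0.04  0.65 -1.62]
left 1 2.77 [ 0.44  0.95 -1.08  1.9   1.04  0.99  1.64]
left 1 3.39 [-1.02  0.96  1.08  2.05 -1.14  0.92 -2.17]
left 1 4.0 [-0.19  0.6   0.01  2.   -0.01  0.54 -2.45]
left 1 4.62 [-0.06  0.64 -0.08  1.93  0.09  0.58 -1.86]
left -1 2.77 [-0.01  0.67 -0.41  1.92  0.42  0.64 -1.05]
left -1 3.39 [ 0.12  0.66 -0.49  1.98  0.51  0.63 -0.46]
left -1 4.0 [ 0.27  0.68 -0.58  1.97  0.59  0.66  0.17]
left -1 4.62 [ 0.39  0.74 -0.67  1.9   0.68  0.74  0.79]
```

```bash
cat >> h.py <<'E'
S={'right':1,'left':-1}
def sweep(side,b0,b1,off=.025,clear=.016,step=.2,speed=.08):
    s=S[side]
    arm.movep(*pose(side,b0,off+clear,z=.13,s=s))
    if arm.move_l(pose(side,b0,off+clear,s=s)[0],speed=.12,contact_N=5): print('touched on descent',arm.get_eef_pos()); return False
    f=0
    for i,b in enumerate(np.linspace(b0,b1,int(np.ceil(abs(b1-b0)/step))+1)):
        arm.move_l(*pose(side,b,off,s=s),speed=speed)
        f=max(f,np.linalg.norm(arm.get_wrist_force()))
    p,R=pose(side,b1,off+.012,s=s)
    arm.move_l(p,speed=.08); p[2]=.14; arm.move_l(p,speed=.15)
    print(side,'max force',f,'t',arm.get_t()); return True
def bars(n,tag):
    im,d=arm.grab_frame(n); cv2.imwrite(f'pics/{n}{tag}.png',im); W=cloud(n,d)
    m=(d>0)&(W[...,2]>.054)&(W[...,2]<.066)
    for side in PIV:
        P=W[m&(np.hypot(*(np.moveaxis(W[...,:2],-1,0)-PIV[side][:,None,None]))<.1)]
        if len(P)<60: print(n,side,'few',len(P)); continue
        (c,sz,a)=cv2.minAreaRect(P[:,:2].astype(np.float32)); mu=P.mean(0); V=np.linalg.eigh(np.cov(P[:,:2].T))[1][:,1]
        print(n,side,len(P),'mean',mu,'bearing',np.arctan2(V[1],V[0])%np.pi,'rect',c,sz,a)
E
python3 - <<'E'
from h import *
np.set_printoptions(precision=4,suppress=True)
arm.gripper_to(0,20)
print(arm.get_finger_gap())
if sweep('right',B0['right'],B1['right']-.1):
    for n in ('scene','side'): bars(n,'1')
E
```

```text
-5.72183037637493e-05
right max force 1.4779369664427147 t 10.35
scene right 468 mean [ 0.5578 -0.1172  0.0598] bearing 1.3350919742713019 rect (0.5585225224494934, -0.11646347492933273) (0.10777051001787186, 0.028112972155213356) 76.67182159423828
scene left 348 mean [0.5411 0.095  0.0597] bearing 2.766461441545175 rect (0.5444844961166382, 0.09776529669761658) (0.033395688980817795, 0.10588783770799637) 68.89754486083984
side right 341 mean [ 0.5599 -0.1195  0.0597] bearing 1.345959465644786 rect (0.5590443015098572, -0.11581754684448242) (0.10971683263778687, 0.028565460816025734) 76.77185821533203
side left 189 mean [0.5351 0.0954 0.0592] bearing 2.7354396505226113 rect (0.5406924486160278, 0.09828680753707886) (0.030702412128448486, 0.09705055505037308) 70.3238296508789
```

```bash
python3 - <<'E'
from h import *
np.set_printoptions(precision=4,suppress=True)
if sweep('left',B0['left'],B1['left']-.1):
    arm.movep([.50,-.037,.33],pose('left',B1['left'],.03,s=-1)[1])
    im,d=arm.grab_frame('wrist'); p,r=arm.get_eef_pos(),arm.get_eef_rot(); cv2.imwrite('pics/w1.png',im); np.savez('w1.npz',im=im,d=d,p=p,r=r)
    for n in ('scene','side'): bars(n,'2')
    print(arm.get_t())
E
```

```text
left max force 1.2707806395730794 t 17.525
scene right 470 mean [ 0.5578 -0.1172  0.0597] bearing 1.3364919663595969 rect (0.5586434006690979, -0.11570349335670471) (0.10937133431434631, 0.02804752252995968) 76.6125717163086
scene left 334 mean [0.568  0.0441 0.0599] bearing 1.3770877785611555 rect (0.5701628923416138, 0.051058340817689896) (0.10952835530042648, 0.028431182727217674) 78.6324234008789
side right 340 mean [ 0.5601 -0.1189  0.0597] bearing 1.3479708423128598 rect (0.5590457916259766, -0.1157771646976471) (0.1102941557765007, 0.028979748487472534) 77.23945617675781
side left 228 mean [0.5703 0.0421 0.0598] bearing 1.3494156699424897 rect (0.5705398321151733, 0.05076504126191139) (0.10688037425279617, 0.028613144531846046) 78.79949188232422
18.5
```

View pics/w1.png

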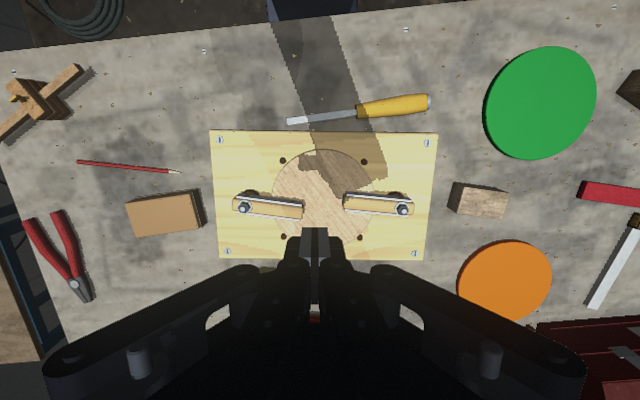

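The wrist view shows both arms over the disc, left near (375,203) and right near (270,207), each a few degrees short. I'll measure the angles from the wrist cloud, including the plate's edges.

```bash
cat >> h.py <<'E'
def wristfit(d,im,p,r):
    c=arm.camera_info('wrist'); f=200/np.tan(np.radians(c['vfov'])/2); T=np.array(c['tool_from_camera'])
    v,u=np.mgrid[:400,:640]
    P=np.stack([(u-c['cx'])/f*d,(v-c['cy'])/f*d,d],-1)@T[:3,:3].T+T[:3,3]
    W=P@cv2.Rodrigues(np.array(r))[0].T+p
    near=(d>0)&(np.abs(W[...,0]-.564)<.16)&(np.abs(W[...,1]+.037)<.23)
    out={}
    zs=W[...,2]; ok=lambda a,b:(near&(zs>a)&(zs<b)).astype(np.uint8)
    m=ok(.055,.067); k,L,st,cc=cv2.connectedComponentsWithStats(m)
    for i in range(1,k):
        if st[i,4]<300: continue
        Q=W[L==i]; R=cv2.minAreaRect(Q[:,:2].astype(np.float32)); a=cv2.boxPoints(R); e=a[1]-a[0]; g=a[2]-a[1]; e=e if np.hypot(*e)>np.hypot(*g) else g
        b=np.arctan2(e[1],e[0])%np.pi; nm='right' if Q[:,1].mean()<-.037 else 'left'
        cen=np.array(R[0]); sgn=1 if nm=='right' else -1
        pv=cen-sgn*.034*np.array([np.cos(b),np.sin(b)])
        out[nm]=(pv,b); print(nm,st[i,4],'z',Q[:,2].mean(),'rect',np.array(R[0]),np.array(R[1]),'bearing',b,'pivot',pv)
    m=ok(.068,.085); k,L,st,cc=cv2.connectedComponentsWithStats(m)
    for i in range(1,k):
        if st[i,4]>25: print('nut?',cc[i],st[i,4],W[L==i].mean(0))
    m=ok(.010,.024); n,L,st,cc=cv2.connectedComponentsWithStats(m); i=1+np.argmax(st[1:,4]); mm=(L==i)
    R=cv2.minAreaRect(W[mm][:,:2].astype(np.float32)); print('plate',R)
    m=ok(.026,.036); k,L,st,cc=cv2.connectedComponentsWithStats(m)
    Q=W[m>0][:,:2]; print('disc',cv2.minEnclosingCircle(Q.astype(np.float32)))
    j=out['left'][0]-out['right'][0]; print('jig bearing',np.arctan2(j[1],j[0]),'dist',np.hypot(*j))
E
python3 - <<'E'
from h import *
np.set_printoptions(precision=4,suppress=True)
z=np.load('w1.npz'); wristfit(z['d'],z['im'],z['p'],z['r'])
for n in ('scene','side'):
    im,d=arm.grab_frame(n); W=cloud(n,d); z=W[...,2]
    near=(d>0)&(np.hypot(W[...,0]-.564,W[...,1]+.037)<.24)
    m=(near&(z>.011)&(z<.024)).astype(np.uint8); k,L,st,c=cv2.connectedComponentsWithStats(m); i=1+np.argmax(st[1:,4])
    print(n,'plate',cv2.minAreaRect(W[L==i][:,:2].astype(np.float32)))
    m=near&(z>.068)&(z<.085)
    for s in PIV: print('nut',s,W[m&(np.hypot(W[...,0]-PIV[s][0],W[...,1]-PIV[s][1])<.03)].mean(0))
E
```

```text
left 1162 z 0.05994001899896636 rect [0.5696 0.0538] [0.1085 0.0288] bearing 1.3631372 pivot [0.5766 0.087 ]
right 1163 z 0.05994472579934331 rect [ 0.5579 -0.1144] [0.1075 0.0286] bearing 1.3317357 pivot [ 0.5499 -0.1475]
nut? [243.3977 207.4091] 88 [ 0.5492 -0.1467  0.0716]
nut? [402.7701 209.7586] 87 [0.5757 0.086  0.0715]
plate ((0.562895655632019, -0.030837148427963257), (0.35984110832214355, 0.21957705914974213), 83.58647155761719)
disc ((0.5596436262130737, -0.037704549729824066), 0.2306511551141739)
jig bearing 1.4575151072586587 dist 0.2360015691533506
scene plate ((0.5641987919807434, -0.030521169304847717), (0.36373740434646606, 0.22018744051456451), 83.61631774902344)
nut right [ 0.5499 -0.1503  0.0716]
nut left [0.5759 0.0832 0.0719]
side plate ((0.5641206502914429, -0.032469406723976135), (0.36216723918914795, 0.2196534425020218), 83.56382751464844)
nut right [ 0.5508 -0.1505  0.0717]
nut left [0.5773 0.0836 0.0713]
```

```bash
python3 - <<'E'
from h import *
np.set_printoptions(precision=4,suppress=True)
old={s:pose(s,B1[s]-.1,.025)[0][:2] for s in PIV}
new={'right':np.array([.550,-.1487]),'left':np.array([.5764,.0850])}
cur={'right':1.335,'left':1.366+np.pi}; tgt={'right':1.459,'left':1.459+np.pi}
for s in ('left','right'):
    b=cur[s]; n=np.array([np.sin(b),-np.cos(b)]); e=(old[s]-new[s])@n
    PIV[s]=new[s]; print(s,'eff off',e)
    if not .021<e<.033: e=.026; print('implausible')
    sweep(s,b,tgt[s],off=e,clear=.012,step=.05,speed=.04)
arm.movep([.50,-.037,.33],pose('left',B1['left'],.03,s=-1)[1])
p,r=arm.get_eef_pos(),arm.get_eef_rot(); im,d=arm.grab_frame('wrist'); cv2.imwrite('pics/w2.png',im)
wristfit(d,im,p,r)
for n in ('scene','side'): bars(n,'3')
print(arm.get_t())
E
```

```text
left eff off 0.02504108404843622
left max force 0.9393306825154402 t 22.3333
right eff off 0.026132254172762104
right max force 1.3841850023793272 t 26.075
right 1165 z 0.06032060481142296 rect [ 0.5543 -0.114 ] [0.1075 0.0285] bearing 1.4469547 pivot [ 0.5501 -0.1477]
left 1168 z 0.06022931218385318 rect [0.5727 0.0525] [0.1079 0.0285] bearing 1.4527361 pivot [0.5767 0.0863]
nut? [244.0465 206.7326] 86 [ 0.5492 -0.1472  0.0719]
nut? [403.5294 208.8   ] 85 [0.5755 0.0856 0.0719]
plate ((0.5633281469345093, -0.03119353950023651), (0.3599833846092224, 0.21966032683849335), 83.53709411621094)
disc ((0.5572052597999573, -0.03803390637040138), 0.2305065393447876)
jig bearing 1.4573883829684597 dist 0.23549648327447933
scene right 473 mean [ 0.5538 -0.1161  0.0598] bearing 1.4391795328166934 rect (0.5547667741775513, -0.11507869511842728) (0.10870984196662903, 0.02799816057085991) 82.98068237304688
scene left 331 mean [0.5711 0.0435 0.0599] bearing 1.4716479236291427 rect (0.5726451277732849, 0.05034179985523224) (0.10639425367116928, 0.02776959538459778) 83.44168853759766
side right 335 mean [ 0.5558 -0.1192  0.0598] bearing 1.45254907338344 rect (0.5549010634422302, -0.11673210561275482) (0.107225202023983, 0.028210025280714035) 83.31696319580078
side left 231 mean [0.5732 0.0414 0.0597] bearing 1.4374367226323679 rect (0.5726791024208069, 0.04801812022924423) (0.10495316982269287, 0.028373174369335175) 83.23035430908203
27.1083
```

View pics/w2.png

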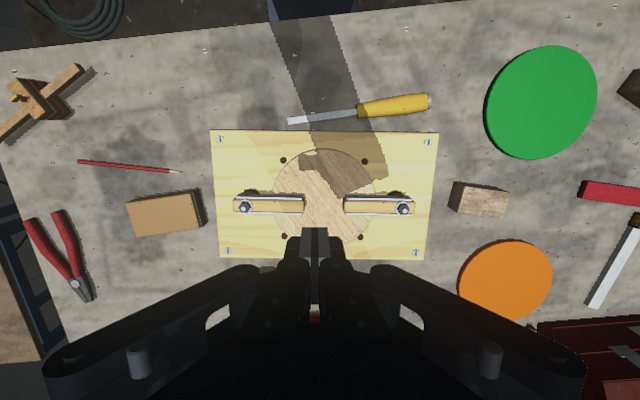

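Both arms now lie in line over the disc, right at (270,205) and left at (377,206). Their bearings are 1.447–1.455 against the jig's 1.458, so within about 0.7°. The disc and the things round the jig look undisturbed, and the gripper is clear.

```bash
python3 -c "
from plant import arm
print(arm.sign_off())"
```

```text
the job is handed in; nothing more can be done
None
```

I closed both swing arms over the wooden disc; they measure within about 0.7° of pointing straight at its middle, the disc and the things round the jig look unmoved, and I handed the job in at about 27 s.

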